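Close the breeder box flap under its lip

TASK

Close the clear breeder box: with the fingertips, push the blue hinged flap over until it lies flat, then, keeping it down, push it along towards the black lip until its free edge is fully home beneath the lip, and let go so that the lip alone keeps it shut. Only push on the flap's outer face and its yellow rib; do not pinch the flap or press on its underside, and leave the amber jar, the black airstone and the blue feeding ring where they are.

Things in the scene. Friction and masses are not known exactly. Their poses are not given: they have to be found in the camera images.
- breeder_box: Clear plastic breeder box, 130 x 130 mm, rim 70 mm above the table, held fast to the table by suction feet (it cannot move). Origin at the centre of its underside, on the table; +z up; +x points level from the flap's hinge side towards the lip; y runs along the hinge. The hinge side is the one turned towards the robot.
- flap_hinge (a point): Middle of the flap's hinge axis, which runs along the box's y, 74 mm above the table; 50 mm from the box's centre towards its -x with the slide at 0, moving towards +x with the slide. The hinge bar is 8 mm thick, 120 mm long; beyond each end, 60 to 65 mm from the middle, a white cheek rises to 82 mm above the table.
- flap (a joint): Angle of the blue flap in rad: 0 = flat over the box (a stop), growing as its free edge rises. It starts at about 1.0 to 1.35, leaning towards the lip, so its outer face (the upper one when shut) looks at the robot and upwards. A weak spring with a little friction opens it again whenever nothing keeps it down; about 2 N on its middle shuts it.
- flap_slide (a joint): How far flap and hinge have slid towards the lip along the box's +x, in m: 0 to 0.018 (stops at both ends), starting at 0 to 0.002. Stiff: about 4 N of friction, no spring, stays where left. At 0 the flat flap's edge is 5 mm short of the lip, at 0.018 it is 13 mm beneath it. The flap must be flat before it is slid, or its edge meets the lip.
- flap_edge (a point): Middle of the flap's free edge, 90 mm from the hinge axis, mid-thickness. The flap is a flat 4 mm plate, 104 mm wide along the hinge; the hinge axis lies in its middle plane, so its outer face is 2 mm off that plane.
- flap_rib (a point): Middle of the foot of the yellow rib's pushing face on the flap's outer face, 52 mm from the hinge axis. The rib is 94 mm wide along the hinge direction; its face towards the hinge is square to the flap and 8 mm high, and behind it, towards the free edge, it slopes down to the flap over 18 mm. Between hinge and rib the outer face is bare.
- lip_front (a point): Middle of the lower front edge of the black retaining lip along the far rim, fixed to the box: 45 mm from the box's centre towards +x, 80 mm above the table. The lip is 114 mm wide, overhangs about 16 mm, is 5 mm thick (top 85 mm above the table) and leaves 4 mm above the flat flap: a tucked flap springs up to about 0.05 rad and rests under it.
- flap_under: White inlay, 60 x 80 mm, on the underside of the flap (the face looking at the lip while it stands up, and into the box when shut). Its origin is on the hinge axis and it turns with the flap. It must not be pressed.
- jar: Amber glass jar with black cap, 52 mm in diameter, 85 mm high, standing loose within about 0.18 m of the box's centre. Origin at the centre of its underside.
- airstone: Black airstone, upright cylinder 42 mm in diameter and 32 mm high with a 14 mm grey nipple on top, standing loose near the box. Origin at the centre of its underside.
- feeding_ring: Blue plastic feeding ring, 76 mm outside, 58 mm inside, 11 mm high, lying loose near the box. Origin at the centre of its underside.
Mind the look-alikes: they are no part of the job. There is more than one size of the breeder_box; the job needs the middle-sized.

How it is judged (in metres and radians):
On the way, in this order (a step that is already met when the one before it is completed fails the run):
1. the flap is folded down before it has been slid beneath the lip (value of joint flap below 0.2 rad and value of joint flap_slide below 0.006 m).
2. the flap's edge is tucked beneath the lip (value of joint flap below 0.09 rad and value of joint flap_slide above 0.013 m), for 0.2 s.
At the end, for the whole second after the job is handed in: With the robot clear, the flap stays shut (below 0.09 rad) and at rest with its slide beyond 13 mm, so its edge lies at least 8 mm beneath the lip; jar, airstone and ring are within 15 mm of where they started (all of step 2 and velocity of joint flap below 0.1 rad/s and velocity of joint flap_slide below 0.01 m/s and not (distance of jar from where it was at the start of the episode above 0.015 m) and not (distance of airstone from where it was at the start of the episode above 0.015 m) and not (distance of feeding_ring from where it was at the start of the episode above 0.015 m)); the robot touches nothing.
It fails at once if the flap is pinched or lifted: a finger or the arm presses on its underside (contact force between any of the fingers, the arm and flap_under above 0.5 N).
It fails at once if the amber jar is moved, lifted or carried (more than 15 mm) (distance of jar from where it was at the start of the episode above 0.015 m).
It fails at once if the airstone is moved, lifted or carried (more than 15 mm) (distance of airstone from where it was at the start of the episode above 0.015 m).
It fails at once if the feeding ring is moved, lifted or carried (more than 15 mm) (distance of feeding_ring from where it was at the start of the episode above 0.015 m).
It also fails if it takes over 38 s, if anything falls off the work surface, if the arm or the gripper's body presses on something with over 40 N, if the wrist force passes 120 N, or if a joint passes its speed limit or range.

ROBOT

A 7-joint arm with a two-finger parallel gripper is mounted at the origin on the work surface. World frame = base frame: x ahead of the robot, y to its left, z up, the work surface at z = 0. Lengths are in mm, angles in rad, forces in N, time in s.
With the tool pointing down it reaches from about 425 to 950 mm from the base axis. Payload 16.7 kg.
Tool frame: the origin (TCP) lies between the finger pads; the fingertips stand 11 mm ahead of it and the grasp point (between the pads) lies 8 mm behind it; z points along the fingers, y is the line along which they close (so a half turn about z gives the same grasp; the last joint's range is limited). The gripper opens to 94 mm and grips with 3 to 60 N. Pads are 16 mm wide; open, the fingers measure 119 mm over their backs; the gripper's body (75 mm by 177 mm) begins 78 mm behind the grasp point.
Start: joints at [-1.442, 0.426, 0.074, 1.606, -0.034, 1.111, -0.067], TCP at [185.118, 649.081, 216.467] pointing down, gripper open.
Joint ranges: [-2.85, 2.85], [-0.5, 2.14], [-1.23, 1.37], [0.21, 2.46], [-1.02, 4.16], [0.16, 2.05], [-2.73, 2.73]. Speed limits (rad/s): [1.89, 1.89, 2.39, 2.39, 3.01, 3.01, 3.01].

INTERFACE

Orientations are given as a unit quaternion [w, x, y, z].
In Python, from rig import * gives the robot as it stands.
- The arm moves only by the tool carry_out, never from a script. Its argument "deltas" is a list of rows, each a list of 6 numbers: the shift along the tool's x, y, z normalised to -1 to 1, where 1 is 20 mm, then the turn, a rotation vector about the tool's x, y, z normalised to -1 to 1, where 1 is 45 degrees. In form: [[dx, dy, dz, wx, wy, wz], ...]. A call has exactly 5 rows; each row shifts and turns the commanded pose from where the row before left it, along the tool's axes as they then stand; what a row does not reach is not made up. A row lasts 1/8 s, in which the tool goes at most 62.5 mm and 10.7 degrees, less where a joint would pass 70% of its speed; a pose out of reach is approached as far as the arm can. A call with a number of a shift or a turn outside -1 to 1 is refused whole. A call with a gripper value outside its range is refused whole. "jaw" is the opening, from 0 (shut) to 1 (fully open), set as the call begins (left out, the last holds). The fingers move at their own pace and stop on an object; the grip force is fixed at half the most. Time passes only in rows, so rows that do not move let the fingers close, or fill a call up. It gives the time, the measured TCP pose, the force, the opening and the grip force at its end, in the units of the state.
- observe(): the state, without advancing time (a new reading comes with each control period).
- grab_frame(name): name is "side" or "top"; returns a dict with "color" (384x512x3 uint8, red, green, blue), "fovy" (degrees; the focal length in pixels is half the picture's height over the tangent of half this angle, whatever the lens; pixels are square), "cx", "cy" (the principal point, pixels), "k1" (the pictures are not rectified: a ray, as slopes to the right and down, at radius r is drawn at 1 + k1 r^2 times it, then the intrinsics apply), "R" (3x3) and "t" (3): a world point X has camera coordinates R X + t. Camera axes: x right, y down, z forward; pixel columns grow to the right and rows downward; lengths in mm; the calibration is good to about 2 mm. A picture is of the moment at which its call begins. There is no depth.
- close_job(): hands the job in; it is judged then, once.
Trained networks look in a picture, given as the dict that the camera call returned (one of the last four; its "shot" number tells which), for a name from the list of things; names that differ only in an ending like _2 or _b are one class to them, and where a whole thing is asked for, a point or a joint stands for the part that bears it (a point fixed in the world has none). Each returns a list of dicts, best first, with "confidence" (0 to 1); they miss things now and then, are a little off and sometimes report something else, mostly with a low value. They report only what shows in the picture. A call takes as long as a camera call. They do not tell look-alikes from the thing itself.
- recognise(target, picture): "bbox" ([left, top, width, height] in pixels, round what is visible of it).
- silhouettes(target, picture): "mask" (384x512 bool, what is visible of it) and "bbox" ([left, top, width, height] in pixels, round what is visible of it).
The state is a dict: "time_s": time; "q": joint angles; "joint_velocities": joint speeds; "joint_efforts": joint torques, N m; "position": TCP position; "ee_rot": TCP orientation; "contact_force": force on the tool from outside, world axes, zero at the start; "torque": the same for the moment, N m; "gripper_width": finger opening in mm; "grip_force": force on a finger pad.
Only numpy, scipy, OpenCV 4.12 (cv2) and the standard library are available. Lean on these libraries where they do the work, as an engineer would, in place of code of your own. Each camera call takes 0.05 s, during which the arm holds its last target. There are 200 camera calls.

## Working session

There is one attempt and no reset: what is moved stays moved. The work goes in short steps, Python scripts to look and compute and a tool call to move; the robot and the scene stay as the last step left them, time stands still between calls to the robot, and variables do not carry over. Pictures are saved under pics/ and viewed, at most 10 in all, crops included, and the job is handed in when it is done.

Besides the shell and the picture viewer there is one more tool, called after ">>>" as name([rows], argument=value, ...), one row to a line, values as JSON. carry_out: Moves the arm, as the interface text tells. Its arguments: {"type":"object","properties":{"deltas":{"type":"array","items":{"type":"array","items":{"type":"number","minimum":-1,"maximum":1}}},"jaw":{"type":"number"}},"required":["deltas"]}

```bash
mkdir -p pics
cat > h.py <<'E'
from rig import *
import numpy as np, cv2
def K(p):
    f=192/np.tan(np.radians(p["fovy"])/2); return f
def ray(p,u,v):
    f=K(p); d=np.array([(u-p["cx"])/f,(v-p["cy"])/f]); s=d.copy()
    for _ in range(20): s=d/(1+p["k1"]*(s@s))
    R=np.array(p["R"]);t=np.array(p["t"])
    w=R.T@np.array([s[0],s[1],1]); return -R.T@t, w/np.linalg.norm(w)
def atz(p,u,v,z):
    c,w=ray(p,u,v); return c+w*(z-c[2])/w[2]
def proj(p,X):
    X=np.atleast_2d(X); c=X@np.array(p["R"]).T+np.array(p["t"]); s=c[:,:2]/c[:,2:]
    s=s*(1+p["k1"]*(s**2).sum(1,keepdims=True)); return s*K(p)+[p["cx"],p["cy"]]
E
python3 - <<'E'
from h import *
for n in("top","side"):
    p=grab_frame(n); cv2.imwrite(f"pics/{n}0.png",p["color"][:,:,::-1])
    print(n,p["fovy"],p["cx"],p["cy"],p["k1"],-np.array(p["R"]).T@np.array(p["t"]))
    print(np.array(p["R"]).round(2).tolist())
    for t in("breeder_box","flap","flap_hinge","flap_rib","flap_edge","lip_front","jar","airstone","feeding_ring"):
        try: print(t,[(np.round(d["bbox"]).tolist(),round(d["confidence"],2)) for d in recognise(t,p)][:4])
        except Exception as e: print(t,e)
print(observe())
E
```

```text
top 42.37538469627643 257.5138915117 193.91943712769915 -0.025989945759680052 [ 368.52412757   34.59701181 1057.93287929]
[[0.02, -1.0, -0.01], [-0.98, -0.02, -0.19], [0.19, 0.01, -0.98]]
breeder_box [([240.0, 241.0, 122.0, 127.0], 0.97), ([231.0, 138.0, 83.0, 86.0], 0.82), ([142.0, 118.0, 56.0, 57.0], 0.67)]
flap [([151.0, 129.0, 36.0, 36.0], 0.82), ([252.0, 161.0, 55.0, 45.0], 0.77), ([256.0, 269.0, 94.0, 83.0], 0.62)]
flap_hinge [([152.0, 127.0, 41.0, 40.0], 0.89), ([251.0, 160.0, 55.0, 53.0], 0.72), ([256.0, 260.0, 102.0, 95.0], 0.62)]
flap_rib [([251.0, 160.0, 55.0, 50.0], 0.92), ([254.0, 262.0, 95.0, 90.0], 0.91), ([148.0, 125.0, 38.0, 36.0], 0.69)]
flap_edge [([256.0, 263.0, 93.0, 88.0], 0.79), ([250.0, 162.0, 54.0, 45.0], 0.58), ([148.0, 125.0, 38.0, 38.0], 0.56)]
lip_front [([242.0, 241.0, 82.0, 54.0], 0.87), ([139.0, 123.0, 32.0, 17.0], 0.72), ([234.0, 140.0, 53.0, 27.0], 0.7)]
jar [([195.0, 208.0, 25.0, 27.0], 0.93)]
airstone []
feeding_ring [([228.0, 111.0, 33.0, 36.0], 0.92)]
side 45.90047006757635 251.83579257798095 188.81346185976716 -0.006767514006091522 [367.72178574
[... 1037 characters left out ...]
391318,  1.60598449, -0.03412754,
        1.11083025, -0.06708934]), 'joint_velocities': array([-1.07887818e-03,  8.18132670e-04, -2.17280825e-05,  1.00912429e-03,
       -1.60061529e-03, -3.01749193e-05,  1.34137428e-04]), 'joint_efforts': array([ 8.67764220e-05, -9.35536766e+01,  3.66352670e+00, -4.54535651e+01,
       -4.89358383e-02,  1.31598682e-02, -2.10277858e-05]), 'position': array([185.13685359, 649.07395584, 216.47637119]), 'ee_rot': array([-2.79831865e-05,  1.38502320e-01,  9.90362108e-01, -2.78283510e-05]), 'contact_force': array([0.18367176, 0.77809389, 0.3991021 ]), 'torque': array([ 0.01254344,  0.03720994, -0.00394952]), 'grip_force': 0.0, 'gripper_width': 94.02757474141198}
```

View pics/top0.png

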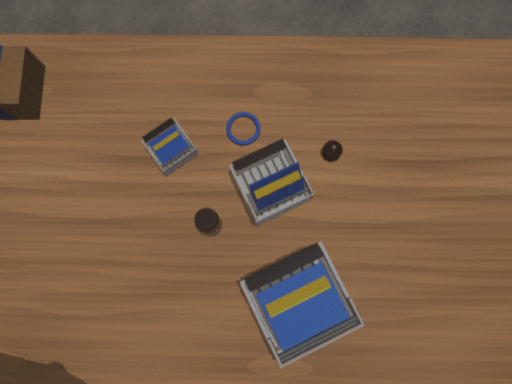

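View pics/side0.png

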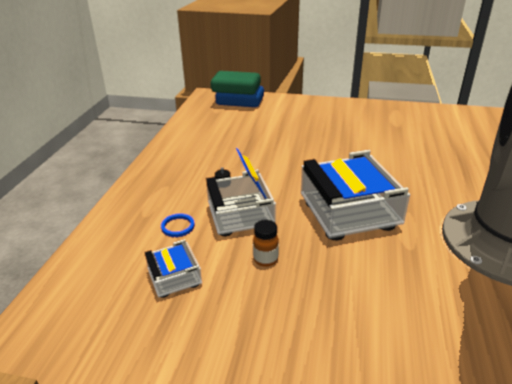

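```bash
cat > fit.py <<'E'
from h import *
from scipy.optimize import minimize
def T(x,P):
    c,s=np.cos(x[2]),np.sin(x[2]); P=np.asarray(P,float)
    return np.c_[x[0]+c*P[:,0]-s*P[:,1],x[1]+s*P[:,0]+c*P[:,1],P[:,2]]
box=[(a,b,z) for a in(-65,65) for b in(-65,65) for z in(2,70)]+[(a,b,85) for a in(47,65) for b in(-57,57)]
def flap(x,sl=1):
    a=x[3]; return [(-50+sl+r*np.cos(a),b,74+r*np.sin(a)) for r,b in((0,-52),(90,-52),(90,52),(0,52))]
def poly(p,X,hull=True):
    m=np.zeros((384*4,512*4),np.uint8); q=(proj(p,X)*4+2).round().astype(np.int32)
    cv2.fillPoly(m,[cv2.convexHull(q) if hull else q],255)
    return cv2.resize(m,(512,384),interpolation=cv2.INTER_AREA)/255.
E
python3 - <<'E'
from fit import *
V=[]
for n,c in(("top",(271,181)),("side",(240,195))):
    p=grab_frame(n)
    def pick(t):
        L=[d for d in silhouettes(t,p) if abs(d["bbox"][0]+d["bbox"][2]/2-c[0])<25 and abs(d["bbox"][1]+d["bbox"][3]/2-c[1])<35]
        print(n,t,[(d["bbox"],d["confidence"],int(d["mask"].sum())) for d in L]); return L[0]["mask"] if L else None
    V.append((p,pick("breeder_box"),pick("flap")))
x0=atz(V[0][0],271,181,60); print("init",x0)
def cost(x):
    e=0
    for p,b,f in V:
        F=poly(p,T(x,flap(x))); B=np.maximum(poly(p,T(x,box)),F); 
        if b is not None: e+=np.abs(B-(b|f)).sum()
        if f is not None: e+=np.abs(F-f).sum()
    return e
best=min((minimize(cost,[x0[0],x0[1],y,a],method="Nelder-Mead",options=dict(initial_simplex=[[x0[0]+d[0],x0[1]+d[1],y+d[2],a+d[3]] for d in((0,0,0,0),(15,0,0,0),(0,15,0,0),(0,0,.15,0),(0,0,0,.15))])) for y in(.2,.4) for a in(1.05,1.25)),key=lambda r:r.fun)
x=best.x; print(best.fun,x)
np.save("x.npy",x)
o=[]
for p,b,f in V:
    im=cv2.resize(p["color"][:,:,::-1],None,fx=4,fy=4,interpolation=cv2.INTER_CUBIC)
    D=lambda P,col:cv2.polylines(im,[(proj(p,T(x,P))*4+2).round().astype(np.int32)],True,col,1)
    D([(-65,-65,70),(65,-65,70),(65,65,70),(-65,65,70)],(0,255,0)); D(flap(x),(0,0,255)); D([(45,-57,80),(45,57,80)],(255,0,255))
    u,v=(proj(p,T(x,[(0,0,70)]))[0]*4).astype(int); o.append(im[v-220:v+220,u-200:u+200])
cv2.imwrite("pics/fit.png",np.hstack(o))
p=V[0][0];q=V[1][0]
d=recognise("jar",p)[0]["bbox"];print("jar",atz(p,207,217,85),d); print("ring",atz(p,243,129,6)); print("air",atz(p,332,150,40))
E
```

```text
top breeder_box [([230.4, 141.5, 84.1, 84.5], 0.87, 4349)]
top flap [([249.5, 160.8, 54.8, 47.5], 0.55, 1427), ([231.6, 139.5, 54.6, 27.5], 0.39, 534)]
side breeder_box [([206.2, 154.6, 68.7, 81.6], 0.9, 3386)]
side flap [([236.9, 148.3, 24.6, 46.4], 0.78, 271), ([236.4, 152.2, 29.0, 49.4], 0.71, 357)]
init [588.75346918  22.5213318   60.        ]
1106.9764705882353 [5.90810575e+02 2.27161544e+01 4.56809229e-01 1.09162455e+00]
jar [508.08315162 148.91494589  85.        ] [195.1, 209.3, 25.7, 26.5]
ring [717.94508732  85.56730583   6.        ]
air [ 662.72316117 -106.59788826   40.        ]
```

View pics/fit.png

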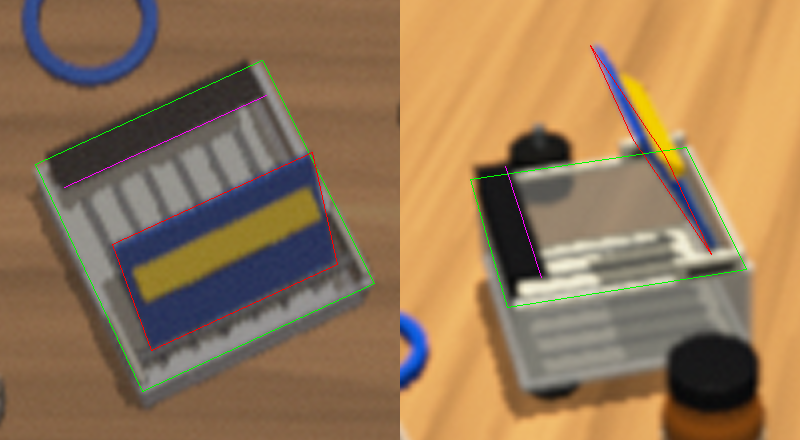

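Side and top overlays agree: the middle box is at about (591, 23), yaw 26°. The flap stands at about 1.09 rad, and the loose items are clear of the approach. I'll set out with the jaw shut.

>>> carry_out([
  [-0.94,-1,0,0,0,0],
  [-0.94,-1,0,0,0,0],
  [-0.94,-1,0,0,0,0],
  [-0.94,-1,0,0,0,0],
  [-0.94,-1,0,0,0,0],
], jaw=0)

```text
time_s: 1.98
position: [248.5, 526.3, 216.6]
ee_rot: [0.0, 0.138, 0.99, 0.0]
contact_force: [-0.6, 0.6, -0.2]
gripper_width: 47.7
grip_force: 0.0
```

>>> carry_out([
  [-0.94,-1,0,0,0,0],
  [-0.94,-1,0,0,0,0],
  [-0.94,-1,0,0,0,0],
  [-0.94,-1,0,0,0,0],
  [-0.94,-1,0,0,0,0],
])

```text
time_s: 2.6
position: [311.6, 404.0, 216.6]
ee_rot: [0.0, 0.139, 0.99, 0.0]
contact_force: [0.9, 0.4, 0.2]
gripper_width: 0.4
grip_force: 0.0
```

>>> carry_out([
  [-0.94,-1,0,0,0,0],
  [-0.94,-1,0,0,0,0],
  [-0.94,-1,0,0,0,0],
  [-0.94,-1,0,0,0,0],
  [-0.94,-1,0,0,0,0],
])

```text
time_s: 3.22
position: [374.4, 282.0, 216.6]
ee_rot: [0.0, 0.139, 0.99, 0.0]
contact_force: [-0.1, -0.0, 0.1]
gripper_width: 0.5
grip_force: 0.0
```

>>> carry_out([
  [-0.94,-1,0,0,0,0],
  [-0.94,-1,0,0,0,0],
  [-0.94,-1,0,0,0,0],
  [-0.94,-1,0,0,0,0],
  [-0.94,-1,0,0,0,0],
])

```text
time_s: 3.85
position: [437.3, 160.1, 216.6]
ee_rot: [0.0, 0.138, 0.99, 0.0]
contact_force: [0.4, 0.6, 0.2]
gripper_width: 0.4
grip_force: 0.0
```

>>> carry_out([
  [-0.94,-1,0,0,0,0],
  [-0.94,-1,0,0,0,0],
  [-0.94,-1,0,0,0,0],
  [-0.94,-1,0,0,0,0],
  [-0.94,-1,0,0,0,0],
])

```text
time_s: 4.47
position: [500.1, 38.2, 216.6]
ee_rot: [0.0, 0.138, 0.99, 0.0]
contact_force: [-0.3, 0.5, -1.0]
gripper_width: 0.2
grip_force: 0.0
```

>>> carry_out([
  [0,0,0,0,0,0.23],
  [0,0,0,0,0,0.23],
  [0,0,0,0,0,0.23],
  [0,0,0,0,0,0.23],
  [0,0,0,0,0,0.23],
])

```text
time_s: 5.1
position: [499.7, 39.0, 216.5]
ee_rot: [-0.0, 0.559, 0.829, 0.0]
contact_force: [-0.7, -0.4, -0.2]
gripper_width: 0.2
grip_force: 0.0
```

>>> carry_out([
  [0,0,0,0,0,0.23],
  [0,0,0,0,0,0.23],
  [0,0,0,0,0,0.23],
  [0,0,0,0,0,0.23],
  [0,0,0,0,0,0.23],
])

```text
time_s: 5.72
position: [499.8, 39.0, 216.5]
ee_rot: [-0.0, 0.865, 0.502, 0.0]
contact_force: [-0.1, -0.4, -0.8]
gripper_width: 0.6
grip_force: 0.0
```

>>> carry_out([
  [0,0,0,0,0,0.15],
  [0,0,0,0,0,0.15],
  [0,0,0,0,0,0.15],
  [0,0,0,0,0,0.15],
  [0,0,0,0,0,0.157],
])

```text
time_s: 6.35
position: [499.8, 39.0, 216.5]
ee_rot: [-0.0, 0.974, 0.227, 0.0]
contact_force: [-0.6, -0.5, -0.9]
gripper_width: 0.6
grip_force: 0.0
```

>>> carry_out([
  [0.02,0.55,0.7,0,0,0],
  [0.02,0.55,0.7,0,0,0],
  [0.02,0.55,0.7,0,0,0],
  [0.02,0.55,0.7,0,0,0],
  [0.02,0.55,0.7,0,0,0],
])

```text
time_s: 6.98
position: [526.3, -9.6, 146.1]
ee_rot: [-0.0, 0.973, 0.229, 0.0]
contact_force: [0.8, 0.1, 0.0]
gripper_width: 0.7
grip_force: 0.0
```

Run:
```python
from fit import *
x=np.load("x.npy"); s=observe(); P=s["position"]; c,n=np.cos(x[2]),np.sin(x[2]); d=P[:2]-x[:2]
print("box frame",c*d[0]+n*d[1],-n*d[0]+c*d[1],P[2]-11,s["q"].round(2))
w=s["ee_rot"]; print("yaw",2*np.arctan2(w[2],w[1]),x[2])
o=[]
for nm in("top","side"):
    p=grab_frame(nm); im=cv2.resize(p["color"][:,:,::-1],None,fx=3,fy=3,interpolation=cv2.INTER_CUBIC)
    for Q,col in(([P-[0,0,11]],(0,255,255)),(T(x,[(-50,0,74)]),(0,0,255))):
        cv2.circle(im,tuple(int(k) for k in proj(p,Q)[0]*3+1),3,col,-1)
    u,v=(proj(p,T(x,[(0,0,90)]))[0]*3).astype(int); v=max(v,220); o.append(im[v-220:v+220,u-200:u+200])
cv2.imwrite("pics/pre.png",np.hstack(o))
```

```text
box frame -72.15878876778194 -0.5148630143515085 135.0799731092803 [-0.75  0.34  0.79  2.04 -0.31  0.88 -0.89]
yaw 0.4627555901258432 0.4568092289769475
```

View pics/pre.png

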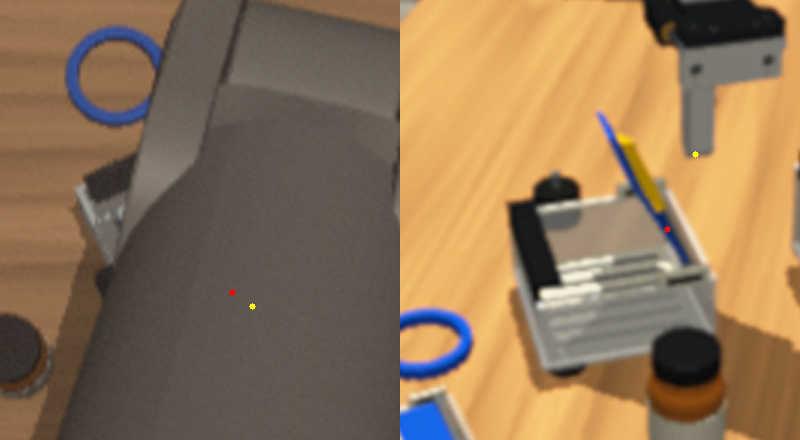

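>>> carry_out([
  [0.5,0,0.67,0,0,0],
  [0.5,0,0.67,0,0,0],
  [0.41,0,0.24,0,0,0],
  [0.2,0,0.12,0,0,0],
  [0.2,0,0.14,0,0,0],
])

```text
time_s: 7.7
position: [558.7, 7.2, 109.6]
ee_rot: [0.0, 0.973, 0.229, -0.0]
contact_force: [-1.8, -0.9, 0.8]
gripper_width: 0.5
grip_force: 0.8
```

```bash
cat > st.py <<'E'
from fit import *
import sys
x=np.load("x.npy"); s=observe(); P=s["position"]; c,n=np.cos(x[2]),np.sin(x[2]); d=P[:2]-x[:2]; F=s["contact_force"]
print("box",c*d[0]+n*d[1],-n*d[0]+c*d[1],P[2]-11,"F",c*F[0]+n*F[1],-n*F[0]+c*F[1],F[2],s["time_s"])
p=grab_frame("side"); im=cv2.resize(p["color"][:,:,::-1],None,fx=4,fy=4,interpolation=cv2.INTER_CUBIC)
def dr(a,sl,col): cv2.polylines(im,[(proj(p,T(x,flap([0,0,0,a],sl)))*4+2).round().astype(np.int32)],True,col,1)
if len(sys.argv)>2: dr(float(sys.argv[2]),float(sys.argv[3]),(0,255,0))
u,v=(proj(p,T(x,[(0,0,100)]))[0]*4).astype(int); cv2.imwrite(f"pics/{sys.argv[1]}.png",im[v-200:v+200,u-220:u+220])
E
python3 st.py a 0.8 1
```

```text
box -35.63521908556102 0.1838066311407136 98.62060233845921 F -2.021082972235141 -0.04385265610616895 0.7849220776309918 7.7
```

View pics/a.png

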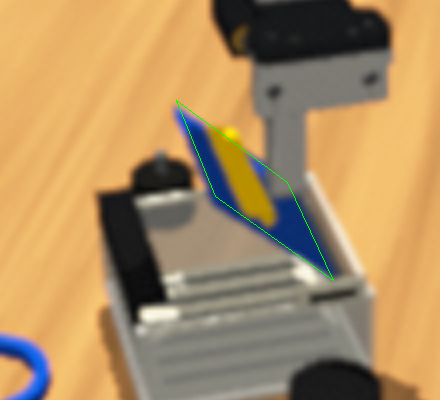

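>>> carry_out([
  [0.145,0,0.185,0,0,0],
  [0.14,0,0.19,0,0,0],
  [0.1,0,0.22,0,0,0],
  [0.09,0,0.22,0,0,0],
  [0.02,0,0.16,0,0,0],
])

```text
time_s: 8.38
position: [567.7, 11.6, 89.9]
ee_rot: [0.0, 0.973, 0.229, 0.0]
contact_force: [-1.2, 0.4, 3.2]
gripper_width: 0.1
grip_force: 1.5
```

>>> carry_out([
  [0.01,0,0.12,0,0,0],
  [0,0,0.06,0,0,0],
  [0,0,0.04,0,0,0],
  [0,0,0,0,0,0],
  [0,0,0,0,0,0],
])

```text
time_s: 9.0
position: [568.3, 11.9, 86.7]
ee_rot: [-0.0, 0.973, 0.229, 0.001]
contact_force: [-5.8, 1.4, 19.5]
gripper_width: 1.0
grip_force: 9.8
```

```bash
python3 st.py b 0 1
```

```text
box -25.021868705220125 0.2255329403445323 75.72315296858174 F -4.552635294273902 3.796356785922029 19.49527605085115 9.0
```

View pics/b.png

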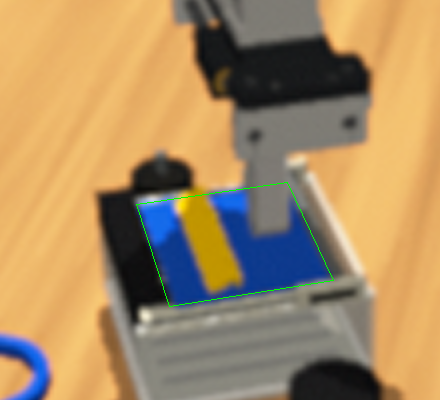

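>>> carry_out([
  [0,0,-0.03,0,0,0],
  [0.2,0,0,0,0,0],
  [0.2,0,0,0,0,0],
  [0.2,0,0,0,0,0],
  [0.2,0,0,0,0,0],
])

```text
time_s: 9.68
position: [582.2, 18.9, 86.9]
ee_rot: [-0.0, 0.973, 0.229, 0.0]
contact_force: [-5.3, 0.9, 13.7]
gripper_width: 0.2
grip_force: 6.9
```

>>> carry_out([
  [0.15,0,0,0,0,0],
  [0.15,0,0,0,0,0],
  [0.15,0,0,0,0,0],
  [0.15,0,0,0,0,0],
  [0.15,0,0,0,0,0],
])

```text
time_s: 10.3
position: [594.6, 24.3, 86.7]
ee_rot: [0.0, 0.973, 0.229, -0.001]
contact_force: [-7.4, -4.3, 13.7]
gripper_width: 0.3
grip_force: 7.0
```

```bash
python3 st.py c 0 10
```

```text
box 4.093725980684364 -0.28577061123333314 75.66326574125577 F -8.523130015268187 -0.6484894015314344 13.706443595125096 10.3
```

View pics/c.png

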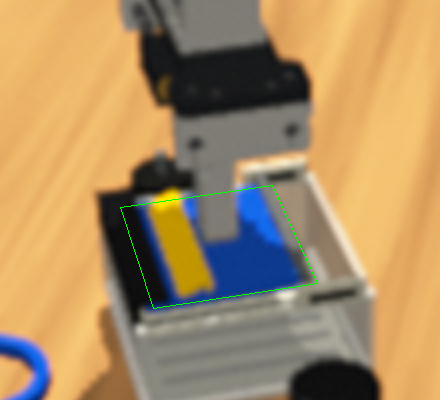

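Flap is flat and about 10 mm in, with the finger against the rib. I'll continue to the stop.

>>> carry_out([
  [0.12,0,0,0,0,0],
  [0.12,0,0,0,0,0],
  [0.1,0,0,0,0,0],
  [0.08,0,0,0,0,0],
  [0,0,0,0,0,0],
])

```text
time_s: 10.98
position: [598.9, 26.4, 85.9]
ee_rot: [0.0, 0.974, 0.228, -0.004]
contact_force: [-25.1, -11.3, 23.6]
gripper_width: 0.4
grip_force: 17.1
```

```bash
python3 st.py d 0 18
```

```text
box 8.859907737863114 -0.29987008309434016 74.91599017541162 F -27.541345277851676 0.9101026217484218 23.638563320769514 10.975
```

View pics/d.png

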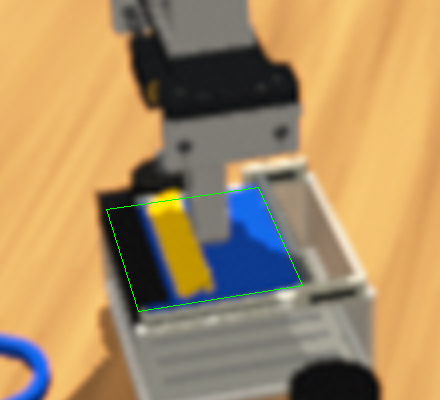

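Run:
```python
from fit import *
x=np.load("x.npy"); p=grab_frame("side")
for f in "bcd":
    im=cv2.imread(f"pics/{f}.png"); h=cv2.cvtColor(im,cv2.COLOR_BGR2HSV); m=cv2.inRange(h,(20,180,90),(35,255,255)); ys,xs=np.nonzero(m); print(f,xs.mean(),ys.mean(),len(xs),[ (int(xs[ys==r].min()),int(xs[ys==r].max())) for r in (220,240,260,280)])
u,v=(proj(p,T(x,[(0,0,100)]))[0]*4).astype(int)
for s in (0,8,12,14,16,18):
    # rib: upper edge of face (r=52,z=84), foot of slope (r=70,z=76): column at rows 240,260
    o=[]
    for X,Z in((-50+s+52,84),(-50+s+70,76)):
        q=proj(p,T(x,[(X,b,Z) for b in np.linspace(-47,47,200)]))*4+2-[u-220,v-200]
        o.append(np.interp([240,260,280],q[:,1][::1] if q[-1,1]>q[0,1] else q[::-1,1],q[:,0] if q[-1,1]>q[0,1] else q[::-1,0]).round(1))
    print(s,o)
```

```text
b 207.4407061958694 238.62558294470352 3002 [(184, 216), (191, 224), (199, 232), (207, 238)]
c 178.63939790575915 241.78566753926702 3056 [(155, 185), (162, 193), (169, 201), (177, 209)]
d 178.63294797687863 242.1374438021837 3114 [(154, 186), (162, 194), (169, 201), (177, 208)]
0 [array([224.7, 232.7, 238.3]), array([187.1, 194.4, 201.8])]
8 [array([209.6, 217.4, 223.7]), array([172.3, 179.3, 186.4])]
12 [array([202.1, 209.7, 216.3]), array([164.8, 171.8, 178.8])]
14 [array([198.3, 205.9, 212.7]), array([161.1, 168.1, 175. ])]
16 [array([194.6, 202.1, 209. ]), array([157.4, 164.3, 171.1])]
18 [array([190.8, 198.2, 205.3]), array([153.7, 160.5, 167.3])]
```

The rib moved about 16.3 mm from where it lay flat, and has stopped moving while the force rises. So the slide is at its stop, and I'll lift straight off.

>>> carry_out([
  [0,0,-0.1,0,0,0],
  [0,0,-0.2,0,0,0],
  [0,0,-0.6,0,0,0],
  [0,0,-1,0,0,0],
  [0,0,-1,0,0,0],
])

```text
time_s: 11.7
position: [603.5, 29.4, 146.0]
ee_rot: [0.0, 0.973, 0.229, 0.001]
contact_force: [-0.3, 0.5, 0.2]
gripper_width: 0.3
grip_force: 0.0
```

>>> carry_out([
  [0,0,-1,0,0,0],
  [0,0,-1,0,0,0],
  [0,0,-0.5,0,0,0],
  [0,0,0,0,0,0],
  [0,0,0,0,0,0],
])

```text
time_s: 12.32
position: [602.6, 29.4, 193.8]
ee_rot: [-0.0, 0.973, 0.229, -0.0]
contact_force: [-0.9, 0.7, -0.4]
gripper_width: 0.2
grip_force: 0.0
```

```bash
python3 st.py e 0.05 18
python3 - <<'E'
import cv2,numpy as np
im=cv2.imread("pics/e.png"); h=cv2.cvtColor(im,cv2.COLOR_BGR2HSV); m=cv2.inRange(h,(20,180,90),(35,255,255)); ys,xs=np.nonzero(m); print(xs.mean(),ys.mean())
E
```

```text
box 13.574838687867043 0.7827541257637165 182.78479978275377 F -0.4843699234512445 1.0524668444411016 -0.35019987622406606 12.325
178.980091383812 237.61129242819842
```

View pics/e.png

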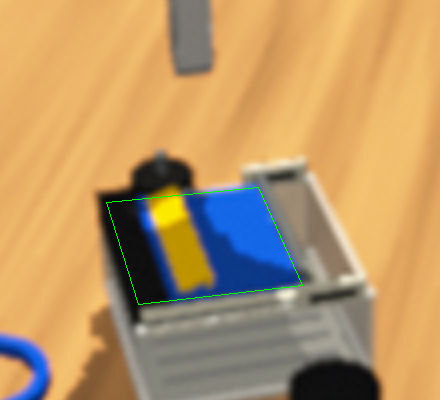

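```bash
python3 -c "
from rig import *
print(close_job())"
```

```text
the job is handed in; nothing more can be done
None
```

The flap is shut: it lies flat, slid about 16–18 mm in and held by the lip alone, with the arm lifted clear and the job handed in at about 12 s. The arm kept clear of the jar, airstone and ring, but I did not re-measure where they stand, and the hand-in returned no verdict.

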